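Pull the round stopper from the bench reader

TASK

Pick up the fork puller, lay its fork on the white reader's deck and slide it flat under the round cap until the closed end of the slot is pressed gently home against the cap's neck, then pull straight up until the cap pops out of its port. Carry the cap on the puller to the shallow metal tray and gently set the puller down upright in it, so that puller and cap are left in the tray; never force the fork, keep the fingers off the cap, and leave the other two caps and everything else on the bench alone.

Things in the scene. Friction and masses are not known exactly. Their poses are not given: they have to be found in the camera images.
- reader: Flat white bench instrument, fixed, rigid, 220 (x) x 290 (y) mm, on levelling feet that raise it 0 to 10 mm off the bench. Origin under its centre at its underside; -x side faces the robot. Level front deck 45 mm above the origin, x = -110 to +46 mm; behind it a screen panel rises to 57 mm. Three 14.5 mm ports in the deck at x = 0, y = -78, 0, +78 mm; any cap may be in any port.
- round_cap: The cap to pull: grey, 20 to 45 g, round head 36 mm diameter. Origin on its axis at deck level when seated, z up. Neck 21 mm diameter; flat underside of the head 6.5 mm above the deck, its top 22.5 mm above. Below the origin a 13 mm stem, 16 mm long, held by sprung catches: a steady pull of about 6 to 20 N pops it loose, clear of the port 16 mm up. Keep any sideways push on it under 8 N.
- square_cap: Grey cap in another port, square head 32 x 32 mm, same neck, stem and heights. Leave it seated.
- bar_cap: Grey cap in another port, narrow bar head 40 x 16 mm, same neck and stem. Leave it seated.
- puller: Hand tool 112 mm tall, 0.14 to 0.22 kg. Origin at the level of its underside, on the handle axis; fork opens to +x. Black handle 30 (x) x 16 (y) mm, z = 52 to 112 mm, on a steel rail. The fork foot (4 mm thick, 46 mm wide, 64 mm long, stays rigid) is clamped to the rail at an unmeasured place up to 12 mm either way along x: its slot is 24 mm wide on y = 0, closed end at x = -10.5 +/- 12 mm.
- puller_grip (a point): Point on the handle axis, 85 mm above the puller's underside: grasp here across the 16 mm width (puller y). About the fork, before that +/- 12 mm shift: flat underside at z = 0; foot from x = -32 to +18, then flared tips on to x = +32 (54 mm wide); upright back at x = -32 to -26; clear height under the rail 46 mm, so a cap fits between. The stem of a carried cap hangs below the foot.
- tray: Shallow open aluminium tray fixed to the bench, outside 140 (x) x 130 (y) x 16 mm high, walls and floor about 4 to 5 mm thick. Origin at the centre of its underside.
- marker: Marker pen lying on the bench, 130 mm long, 15 mm high. Bystander, origin at mid-length underneath.
- bottle: Clear bottle, 60 mm diameter, 130 mm tall, standing. Bystander, origin underneath.
- tip_box: Blue pipette-tip box 85 x 120 x 58 mm. Bystander, origin underneath.
- beaker: Glass beaker 64 mm diameter, 75 mm tall. Bystander, origin underneath.
- jar: Small amber jar 48 mm diameter, 55 mm tall. Bystander, origin underneath.
- tube_rack: White microtube rack 50 x 120 mm, 47 mm tall with tubes. Bystander, origin underneath.
There are look-alikes about, which are no part of the job. What is shaped like the puller but turquoise is not meant. Leave any turquoise look-alike of the square_cap alone.

How it is judged:
By the outcome, as a careful person would: the job done as asked, in the order asked, and still so for the second after the job is handed in, with the robot touching nothing.
It also fails if it takes over 72 s, if anything falls off the work surface, if the arm or the gripper's body presses on something with over 40 N, if the wrist force passes 120 N, or if a joint passes its speed limit or range.

ROBOT

A 7-joint arm with a two-finger parallel gripper is mounted at the origin on the work surface. World frame = base frame: x ahead of the robot, y to its left, z up, the work surface at z = 0. Lengths are in m, angles in rad, forces in N, time in s.
With the tool pointing down it reaches from about 0.35 to 0.9 m from the base axis. Payload 8.1 kg.
Tool frame: the origin (TCP) lies between the finger pads; the fingertips stand 19 mm ahead of it and the grasp point (between the pads) is the TCP (r.tip_reach is the z of the fingertips in the tool frame, in m); z points along the fingers, y is the line along which they close (so a half turn about z gives the same grasp; the last joint's range is limited). The gripper opens to 92 mm and grips with 3 to 60 N. Pads are 19 mm wide; open, the fingers measure 130 mm over their backs; the gripper's body (75 mm by 190 mm) begins 47 mm behind the grasp point.
Start: joints at [1.155, 0.434, 0.025, 1.573, -0.012, 1.134, -0.075], TCP at [0.192, -0.595, 0.246] pointing down, gripper open.
Joint ranges: [-2.62, 2.62], [-0.44, 2.09], [-1.27, 1.32], [0.08, 2.57], [-1.32, 4.46], [0.12, 2], [-2.74, 2.74]. Speed limits (rad/s): [2.22, 2.22, 3.01, 3.01, 3.14, 3.14, 3.14].

INTERFACE

Orientations are given as a 3x3 rotation matrix whose columns are the frame's x, y, z axes.
In Python, from workcell import r, imaging gives the robot as it stands. The module is installed in compiled form; this text tells all that it offers.
- The arm moves only by the tool play_rows, never from a script. Its argument "plan" is a list of rows, each an object with "jaw": the closure in counts, from 0 (fully open) to 255 (shut); "dp": the shift along the tool's x, y, z in cm, a list of three; "spin": the turn about the tool's z in rad. In form: [{"jaw": jaw, "dp": [tx, ty, tz], "spin": spin}, ...]. A call has 1 to 10 rows; each row is the pose to reach, as a shift and turn from the pose commanded when the call began, along the tool's axes at that moment; what a row does not reach only later rows make up. A row lasts 1/8 s, in which the tool goes at most 62.5 mm and 10.7 degrees, less where a joint would pass 70% of its speed; a pose out of reach is approached as far as the arm can. A call with a gripper value outside its range is refused whole. The fingers move at their own pace and stop on an object; the grip force is fixed at half the most. Time passes only in rows, so rows that repeat a pose let the fingers close. It gives the time, the measured TCP pose, the force, the opening and the grip force at its end, in the units of the state.
- r.state(): the state, without advancing time (a new reading comes with each control period).
- imaging.get_image(name): name is "side" or "top" or "wrist"; returns a dict with "img" (420x560x3 uint8, blue, green, red), "fx", "fy", "cx", "cy" (pixels), "dist_coeffs" ([k1, k2, p1, p2, k3] as OpenCV has them; the pictures are not rectified), "extrinsics" (4x4, takes a point from world to camera coordinates); the wrist camera has in their place "mount" (4x4, takes a point from camera to tool coordinates, whose origin is the TCP and whose axes are the flange's). Camera axes: x right, y up, looking along -z (the intrinsics and any distortion apply to the point x, -y, -z); pixel columns grow to the right and rows downward; lengths in m; the calibration is good to about 2 mm. A picture is of the moment at which its call begins: read the wrist's pose just before it. There is no depth.
- r.finish_job(): hands the job in; it is judged then, once.
The state is a dict: "time_s": time; "q": joint angles; "qvel": joint speeds; "tau": joint torques, N m; "ee_pos": TCP position; "tool_rot": TCP orientation; "contact_force": force on the tool from outside, world axes, zero at the start; "wrist_torque": the same for the moment, N m; "grip_width": finger opening in m; "grasp_force": force on a finger pad.
Only numpy, scipy, OpenCV 4.12 (cv2) and the standard library are available. Lean on these libraries where they do the work, as an engineer would, in place of code of your own. Each camera call takes 0.05 s, during which the arm holds its last target. There are 200 camera calls.

## Working session

There is one attempt and no reset: what is moved stays moved. The work goes in short steps, Python scripts to look and compute and a tool call to move; the robot and the scene stay as the last step left them, time stands still between calls to the robot, and variables do not carry over. Pictures are saved under pics/ and viewed, at most 10 in all, crops included, and the job is handed in when it is done.

Besides the shell and the picture viewer there is one more tool, called after "Call:" as name([rows], argument=value, ...), one row to a line, values as JSON. play_rows: Moves the arm, as the interface text tells. Its arguments: {"type":"object","properties":{"plan":{"type":"array"}},"required":["plan"]}

```bash
mkdir -p pics; cat > h.py <<'E'
import numpy as np, cv2
from workcell import r, imaging
def cam(name):
    s=r.state(); d=imaging.get_image(name)
    K=np.array([[d['fx'],0,d['cx']],[0,d['fy'],d['cy']],[0,0,1.]]); D=np.array(d['dist_coeffs'],float)
    if 'extrinsics' in d: E=np.array(d['extrinsics'])
    else:
        T=np.eye(4);T[:3,:3]=s['tool_rot'];T[:3,3]=s['ee_pos'];E=np.linalg.inv(T@np.array(d['mount']))
    return dict(img=d['img'],K=K,D=D,E=E)
def ray(c,uv):
    p=cv2.undistortPoints(np.array(uv,float).reshape(-1,1,2),c['K'],c['D']).reshape(-1,2)
    d=np.c_[p[:,0],-p[:,1],-np.ones(len(p))]
    R=c['E'][:3,:3]; return -R.T@c['E'][:3,3], d@R
def plane(c,uv,z):
    o,d=ray(c,uv); return o+d*((z-o[2])/d[:,2])[:,None]
def proj(c,P):
    q=np.atleast_2d(P)@c['E'][:3,:3].T+c['E'][:3,3]
    q=q*[1,-1,-1]; return cv2.projectPoints(q,np.zeros(3),np.zeros(3),c['K'],c['D'])[0].reshape(-1,2)
def tri(c1,u1,c2,u2):
    o1,d1=ray(c1,u1);o2,d2=ray(c2,u2);d1=d1[0];d2=d2[0]
    A=np.c_[d1,-d2];t=np.linalg.lstsq(A,o2-o1,rcond=None)[0]
    a=o1+d1*t[0];b=o2+d2*t[1];return (a+b)/2,np.linalg.norm(a-b)
E
python3 - <<'E'
from h import *
for n in('top','side','wrist'):
    c=cam(n);cv2.imwrite(f'pics/{n}0.png',c['img']);print(n,c['K'][0,0],-c['E'][:3,:3].T@c['E'][:3,3],-c['E'][2,:3])
s=r.state();print(s['time_s'],s['tool_rot'],s['ee_pos'])
E
```

```text
top 462.98029778253834 [3.88748770e-01 7.41726372e-04 1.19693071e+00] [ 1.48273126e-01  4.29353516e-04 -9.88946356e-01]
side 422.2738677647454 [0.05333078 0.69903161 0.56536391] [ 0.51240283 -0.69282836 -0.50737777]
wrist 347.9116152309133 [ 0.25549902 -0.57387122  0.38551493] [-0.23899912 -0.07599399 -0.96804149]
0.15 [[ 9.51498947e-01  3.07651687e-01 -4.40927001e-04]
 [ 3.07651990e-01 -9.51498336e-01  1.08107146e-03]
 [-8.69478501e-05 -1.16429042e-03 -9.99999318e-01]] [ 0.19216366 -0.59434847  0.24515674]
```

View pics/top0.png

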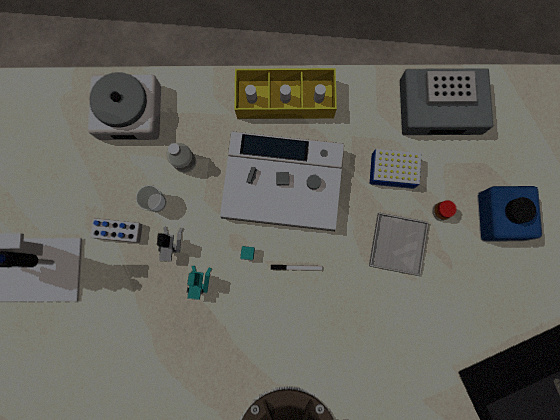

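View pics/side0.png

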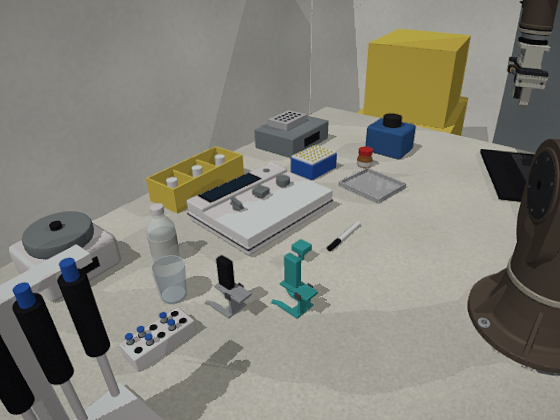

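Candidates for the puller are the black-handled steel one at top (170,243) / side (230,285), and the turquoise look-alike at top (199,283) / side (297,280). I choose the black and steel one. In the top view the caps read: bar (252,175), square (282,178), round (314,182). The turquoise cube is at (248,253) and the tray at (400,244). I'll check these in one close crop.

```bash
python3 - <<'E'
from h import *
t=cv2.imread('pics/top0.png');s=cv2.imread('pics/side0.png')
f=lambda im,x,y,w,h,k:cv2.resize(im[y:y+h,x:x+w],(w*k,h*k),interpolation=cv2.INTER_CUBIC)
A=f(t,145,215,60,50,6);B=f(s,200,245,60,75,4)
C=f(t,235,155,100,50,4);D=f(s,220,165,85,55,4)
can=np.zeros((600,800,3),np.uint8)
can[:300,:360]=A;can[:300,400:640]=B;can[320:520,:400]=C;can[320:540,420:760]=D
can=cv2.convertScaleAbs(can,alpha=1.5)
cv2.imwrite('pics/crop1.png',can)
E
```

```text
(no output)
```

View pics/crop1.png

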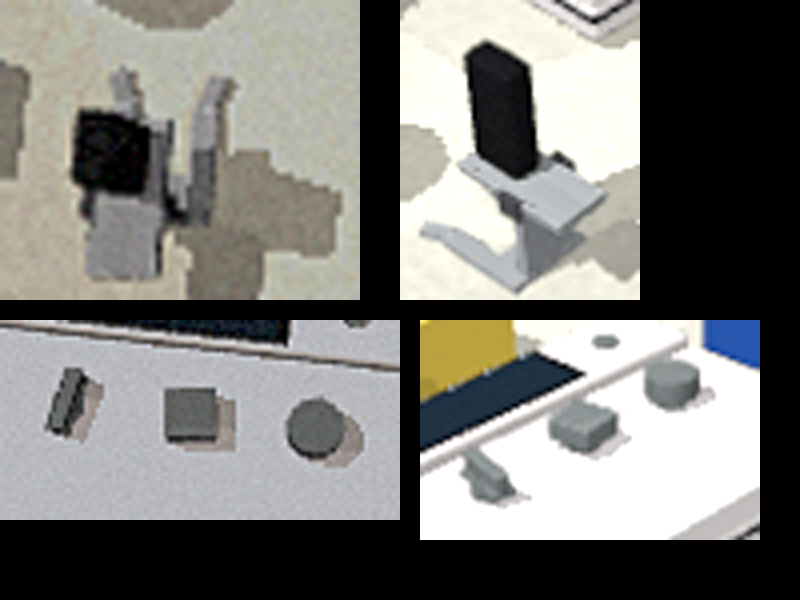

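Black handle and steel fork confirmed, with the fork tips pointing up in the image, which is roughly world +x. The round cap is the right-hand one at top (314,182), side (283,181). Next I measure positions.

```bash
cat > m0.py <<'E'
from h import *
t=cam('top');s=cam('side')
def blob(c,x0,y0,x1,y1,f):
    m=np.zeros(c['img'].shape[:2],np.uint8);m[y0:y1,x0:x1]=f(c['img'][y0:y1,x0:x1].astype(int)).astype(np.uint8)
    n,l,st,ce=cv2.connectedComponentsWithStats(m);k=1+np.argmax(st[1:,4]);return ce[k],st[k],cv2.findContours((l==k).astype(np.uint8),0,1)[0][0]
dark=lambda th:lambda a:a.max(2)<th
# handle
ct,stt,cn=blob(t,150,225,185,260,dark(30)); print('handle top',ct,stt,cv2.minAreaRect(cn))
cs,sts,cn=blob(s,210,250,240,292,dark(45)); print('handle side',cs,sts)
print('handle centre tri',tri(t,ct,s,cs))
# caps
for nm,bx in(('bar',(243,165,260,186)),('sq',(274,170,291,187)),('rd',(305,174,323,191))):
    g=t['img'][bx[1]:bx[3],bx[0]:bx[2]].max(2)
    c_,st,cn=blob(t,*bx,dark(95)); print(nm,c_,st,cv2.minAreaRect(cn),plane(t,c_,0.072)[0])
# tray: edges
hsv=t['img'][205:280,365:435]
g=cv2.cvtColor(t['img'],6)
m=np.zeros_like(g);m[160:230,215:350]=(g[160:230,215:350]>135)
print('g deck',g[200,270],'bench',g[300,300],'bench2',g[240,340],'cap',g[182,314],'shadow',g[187,321])
for p in((222,219),(335,229),(344,142),(230,132)): print('reader',p,plane(t,p,0.05)[0])
for p in((376,214),(429,220),(424,275),(370,267)): print('tray',p,plane(t,p,0.016)[0])
E
python3 m0.py
```

```text
handle top [163.19047619 240.18367347] [157 234  13  14 147] ((163.31097412109375, 240.2012176513672), (11.926606178283691, 12.478763580322266), 6.34019136428833)
handle side [225.20089286 272.23883929] [217 256  18  34 448]
handle centre tri (array([0.48532859, 0.29701122, 0.08244391]), np.float64(0.00029871346902144845))
bar [251.93023256 175.11627907] [246 167  14  18 129] ((252.82760620117188, 175.56898498535156), (10.110595703125, 17.46375846862793), 23.198591232299805) [0.64658313 0.08392067 0.072     ]
sq [282.47150259 178.47668394] [276 172  15  14 193] ((283.0, 178.5), (13.0, 14.0), 90.0) [0.63746498 0.00805162 0.072     ]
rd [313.67021277 181.95212766] [306 174  17  16 188] ((314.15386962890625, 181.76922607421875), (14.904828071594238, 16.081523895263672), 78.69007110595703) [ 0.62807573 -0.069256    0.072     ]
g deck 127 bench 121 bench2 126 cap 69 shadow 88
reader (222, 219) [0.54002043 0.15997228 0.05      ]
reader (335, 229) [ 0.51281464 -0.1217871   0.05      ]
reader (344, 142) [ 0.7366716  -0.15006891  0.05      ]
reader (230, 132) [0.76554061 0.14239561 0.05      ]
tray (376, 214) [ 0.55453488 -0.2319892   0.016     ]
tray (429, 220) [ 0.53791687 -0.36795796  0.016     ]
tray (424, 275) [ 0.39785059 -0.34791509  0.016     ]
tray (370, 267) [ 0.41905216 -0.21190653  0.016     ]
```

Call:
play_rows([
  {"jaw": 0,"dp": [3,-2.7,0],"spin": 0.1},
  {"jaw": 0,"dp": [7.5,-6.8,0],"spin": 0.2},
  {"jaw": 0,"dp": [12,-11,0],"spin": 0.3},
  {"jaw": 0,"dp": [16.5,-15,0],"spin": 0.35},
  {"jaw": 0,"dp": [21,-19,0],"spin": 0.4},
  {"jaw": 0,"dp": [25.5,-23,0],"spin": 0.4},
  {"jaw": 0,"dp": [30,-27,0],"spin": 0.4},
  {"jaw": 0,"dp": [34,-31,0],"spin": 0.4},
  {"jaw": 0,"dp": [38,-35,0],"spin": 0.4},
  {"jaw": 0,"dp": [42,-40,0],"spin": 0.4},
])

```text
time_s: 1.5
ee_pos: [0.4691, -0.085, 0.2459]
tool_rot: [[0.996, -0.088, 0.001], [-0.088, -0.996, -0.0], [0.001, 0.0, -1.0]]
contact_force: [0.5, -0.5, -0.0]
grip_width: 0.0915
grasp_force: 0.0
```

Call:
play_rows([
  {"jaw": 0,"dp": [-0.2,-4.5,0],"spin": 0},
  {"jaw": 0,"dp": [-0.4,-9,0],"spin": 0},
  {"jaw": 0,"dp": [-0.6,-14,0],"spin": 0},
  {"jaw": 0,"dp": [-0.9,-19,0],"spin": 0},
  {"jaw": 0,"dp": [-1.1,-24,0],"spin": 0},
  {"jaw": 0,"dp": [-1.3,-29,0],"spin": 0},
  {"jaw": 0,"dp": [-1.6,-34,0],"spin": 0},
  {"jaw": 0,"dp": [-1.8,-38.2,0],"spin": 0},
  {"jaw": 0,"dp": [-1.8,-38.2,0],"spin": 0},
])

```text
time_s: 2.62
ee_pos: [0.4825, 0.2997, 0.2455]
tool_rot: [[0.997, -0.082, -0.001], [-0.082, -0.997, 0.002], [-0.001, -0.002, -1.0]]
contact_force: [-0.1, -0.6, -0.3]
grip_width: 0.0919
grasp_force: 0.0
```

```bash
python3 - <<'E'
from h import *
s=r.state();print(s['time_s'],s['ee_pos'],s['contact_force'])
c=cam('wrist');cv2.imwrite('pics/w1.png',c['img'])
print(c['E'].tolist())
print(proj(c,[[.485,.297,.112],[.485,.297,0]]))
E
```

```text
2.625 [0.4825196  0.29972781 0.24549308] [-0.1449761  -0.60873552 -0.30348601]
[[-0.0819744008475749, -0.996633560372902, -0.0013205847634376784, 0.3385288729848158], [0.9646280507932754, -0.07900866230365619, -0.2514962323848119, -0.4092144415122083], [0.2505452478664275, -0.021890126071429622, 0.9678573764517838, -0.5045990447708156], [0.0, 0.0, 0.0, 1.0]]
[[281.6687385  201.72694731]
 [280.89800528 178.97741573]]
```

View pics/w1.png

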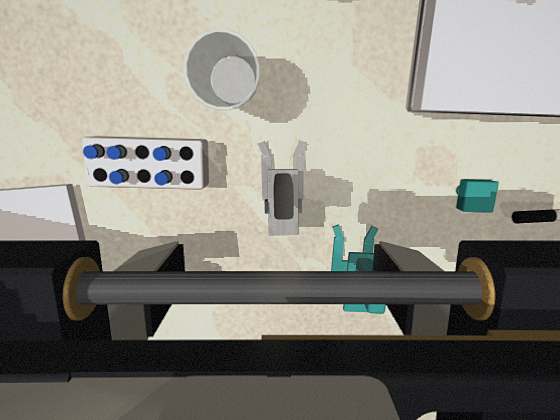

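```bash
cat > m1.py <<'E'
from h import *
c=cam('wrist');g=cv2.cvtColor(c['img'],6)
m=np.zeros_like(g);m[165:226,270:298]=(g[165:226,270:298]<95)
n,l,st,ce=cv2.connectedComponentsWithStats(m);k=1+np.argmax(st[1:,4]);cn=cv2.findContours((l==k).astype(np.uint8),0,1)[0][0]
R=cv2.minAreaRect(cn);print(st[k],ce[k],R)
P=plane(c,cn.reshape(-1,2),.112)
R2=cv2.minAreaRect((P[:,:2]*1000).astype(np.float32));print('handle top rect mm',R2)
print('g row200',g[200,255:310]);print('col283',g[135:240:2,283])
print('row 150',g[150,250:315])
tq=plane(c,[[360,268],[352,230]],.1);print(tq)
E
python3 m1.py
python3 - <<'E'
import cv2
im=cv2.imread('pics/w1.png')[130:250,240:380];cv2.imwrite('pics/w1c.png',cv2.resize(im,None,fx=5,fy=5,interpolation=2))
E
```

```text
[270 174  20  46 865] [279.62774566 196.92369942] ((279.5, 196.5), (45.0, 19.0), 90.0)
handle top rect mm ((489.7851867675781, 295.7256164550781), (15.385497093200684, 37.11391067504883), 85.59748077392578)
g row200 [214 216 217 220 203 167 162  56  43  47 167 178 164 169 181  82  33  51
  56  53  56  58  55  61  63  64  67  65  67  62  71  69  70  70  72 119
 129 121 132 120  87  70  76  92 131 130 150 149 144 147 149 143 139 147
 153]
col283 [217 214 215 214 214 213 215 214 215 214 213 211 214 214 213 214 215 216
 170 163  57  65  67  66  59  64  67  67  65  69  58  65  67  61  67  63
  67  67  64  65  66  69  68 176 166 165 164 169 168 164 166 212 212]
row 150 [212 215 216 218 218 204 211 187 164 165 163 163 169 165 165 130 145 154
 185 219 211 217 215 214 216 214 214 215 212 216 218 215 216 211 215 215
 213 215 211 210 210 203 178 166 173 168 166 167 172 173 169 169 163 165
 193 213 211 210 215 211 210 209 205 212 210]
[[0.41692698 0.23020231 0.1       ]
 [0.45283362 0.23611794 0.1       ]]
```

View pics/w1c.png

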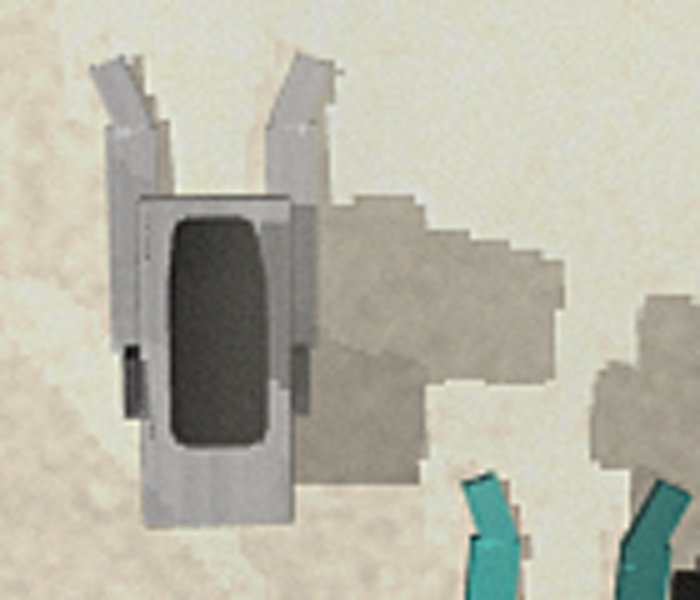

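Handle top at w1 (281,197), with flare starts (266,155.6) and (300,155.6) and tips (261.6,142) and (303.6,141.6). The turquoise one is clear to the lower right. Now I work out the fork shift.

```bash
python3 - <<'E'
from h import *
c=cam('wrist')
P=plane(c,[[266,155.6],[300,155.6],[261.6,142],[303.6,141.6]],.004);print(P)
o,_=ray(c,[[0,0]]);print('cam',o)
H=np.array([.4863,.2957]);a=np.radians(-4.3);X=np.array([np.cos(a),np.sin(a)]);Y=np.array([-X[1],X[0]])
for p in P: print((p[:2]-H)@X*1000,(p[:2]-H)@Y*1000)
# rail edges plane .052?
Q=plane(c,[[268,169.4],[298.2,169.4],[269.2,235],[298.8,235]],.052)
for p in Q: print('rail',(p[:2]-H)@X*1000,(p[:2]-H)@Y*1000)
s=r.state();R=np.array(s['tool_rot']);print('dp cm',R.T@(np.array([.4863,.2957,.085])-s['ee_pos'])*100)
E
```

```text
[[0.51374149 0.30621612 0.004     ]
 [0.51053219 0.26933643 0.004     ]
 [0.52862411 0.30955084 0.004     ]
 [0.52512313 0.26441408 0.004     ]]
cam [0.54985617 0.29002532 0.38579452]
26.57576496332738 12.544048315852162
26.140687510804863 -24.47245626867268
41.16645786779144 16.985260706002638
41.05962609130711 -28.286946493543216
rail 18.074770529157473 9.203940229854684
rail 17.732342612643627 -19.833587828705497
rail -48.312552580182796 9.260217371011205
rail -48.67041836203161 -20.621953078732687
dp cm [ 0.24236714 -0.12997265 16.04282189]
```

```bash
sed -i "s/^print('g row200.*$//;s/^print('row 150.*$//;s/^tq.*$//" m1.py; python3 m1.py; python3 - <<'E'
from h import *
s=r.state();print(s['time_s'],s['ee_pos'],s['qvel'])
c=cam('wrist');g=cv2.cvtColor(c['img'],6)
for row in(145,152,160): 
    x=np.where(g[row,245:315]<190)[0]+245; print(row,x)
    
E
```

```text
[270 175  17  47 761] [277.74375821 198.40735874] ((278.0, 198.0), (46.0, 16.0), 90.0)
handle top rect mm ((489.3765563964844, 294.34381103515625), (13.100149154663086, 37.9481086730957), 84.92622375488281)
2.825 [0.48400543 0.29441414 0.24558257] [ 9.92360034e-03 -8.24583260e-03 -1.62808007e-04  5.61548964e-04
  7.75478177e-05 -7.80712092e-04 -2.47845632e-03]
145 [253 254 255 256 257 258 261 262 292 293 294 295 296 297 298 299 300]
152 [255 256 257 258 259 260 261 262 263 264 289 290 291 292 293 294 295 296
 297 298 299 300]
160 [255 256 257 258 259 260 261 262 263 264 265 266 267 287 288 289 290 291
 292 293 294 295 296 297 298 299]
```

```bash
sed -i "s/270:298/264:292/g;" m1.py; python3 m1.py; python3 - <<'E'
from h import *
s=r.state();print(s['time_s'],s['ee_pos'],s['qvel'][0]);
R=np.array(s['tool_rot']);print(R)
c=cam('wrist');g=cv2.cvtColor(c['img'],6)
H=np.array([.4863,.2955])
for row in(140,141,142,143,144,145,154,155,156,157): 
    b=g[row,245:312]<190;x=np.where(b)[0]+245
    if len(x): P=plane(c,[[x[0]-.5,row],[x[-1]+.5,row]],.004);print(row,x[0],x[-1],len(x),((P[:,:2]-H)*1000).round(1).tolist())
E
```

```text
[266 176  20  46 867] [275.74279123 198.69204152] ((275.5, 198.5), (45.0, 19.0), 90.0)
handle top rect mm ((489.4338073730469, 295.9700622558594), (15.415257453918457, 37.23298263549805), 85.15760040283203)
2.925 [0.48408922 0.29442555 0.24577327] 0.0006519467786771292
[[ 9.96023232e-01 -8.90935541e-02  2.46562831e-04]
 [-8.90933737e-02 -9.96023056e-01 -6.65235320e-04]
 [ 3.04850444e-04  6.40622719e-04 -9.99999748e-01]]
142 294 294 1 [[40.0, -21.6], [39.9, -22.6]]
143 293 295 3 [[39.1, -20.4], [38.8, -23.6]]
144 256 300 15 [[41.6, 19.5], [37.2, -28.9]]
145 253 300 17 [[40.8, 22.9], [36.2, -28.9]]
154 256 298 21 [[30.9, 20.6], [26.7, -26.0]]
155 256 299 22 [[29.8, 20.8], [25.6, -27.0]]
156 257 299 21 [[28.7, 19.8], [24.5, -26.9]]
157 256 299 23 [[27.7, 21.0], [23.4, -26.8]]
```

Call:
play_rows([
  {"jaw": 100,"dp": [0.2,-0.15,3],"spin": 0},
  {"jaw": 100,"dp": [0.2,-0.15,6.5],"spin": 0},
  {"jaw": 100,"dp": [0.2,-0.15,10],"spin": 0},
  {"jaw": 100,"dp": [0.2,-0.15,13],"spin": 0},
  {"jaw": 100,"dp": [0.2,-0.15,15.2],"spin": 0},
  {"jaw": 100,"dp": [0.2,-0.15,16.1],"spin": 0},
  {"jaw": 100,"dp": [0.2,-0.15,16.1],"spin": 0},
])

```text
time_s: 3.85
ee_pos: [0.4859, 0.2967, 0.0847]
tool_rot: [[0.996, -0.088, -0.0], [-0.088, -0.996, -0.0], [-0.0, 0.0, -1.0]]
contact_force: [0.4, -0.3, 0.8]
grip_width: 0.0555
grasp_force: 0.0
```

Call:
play_rows([
  {"jaw": 150,"dp": [0,0,0],"spin": 0},
  {"jaw": 190,"dp": [0,0,0],"spin": 0},
  {"jaw": 255,"dp": [0,0,0],"spin": 0},
  {"jaw": 255,"dp": [0,0,0],"spin": 0},
  {"jaw": 255,"dp": [0,0,0],"spin": 0},
  {"jaw": 255,"dp": [0,0,0],"spin": 0},
])

```text
time_s: 4.6
ee_pos: [0.4858, 0.2971, 0.0847]
tool_rot: [[0.996, -0.087, 0.0], [-0.087, -0.996, -0.0], [0.0, 0.0, -1.0]]
contact_force: [-0.2, -0.2, 1.3]
grip_width: 0.016
grasp_force: 30.0
```

Call:
play_rows([
  {"jaw": 255,"dp": [0,0,-1],"spin": 0},
  {"jaw": 255,"dp": [0,0,-3.5],"spin": 0},
  {"jaw": 255,"dp": [0,0,-7],"spin": 0},
  {"jaw": 255,"dp": [0,0,-10.5],"spin": 0},
  {"jaw": 255,"dp": [0,0,-14],"spin": 0},
  {"jaw": 255,"dp": [0,0,-16],"spin": 0},
  {"jaw": 255,"dp": [0,0,-17],"spin": 0},
  {"jaw": 255,"dp": [0,0,-17],"spin": 0},
])

```text
time_s: 5.6
ee_pos: [0.4858, 0.2972, 0.255]
tool_rot: [[0.996, -0.087, 0.001], [-0.087, -0.996, 0.0], [0.0, -0.0, -1.0]]
contact_force: [0.1, 0.1, -2.2]
grip_width: 0.0159
grasp_force: 30.0
```

Call:
play_rows([
  {"jaw": 255,"dp": [0.6,2,0],"spin": 0.03},
  {"jaw": 255,"dp": [1.5,6,0],"spin": 0.03},
  {"jaw": 255,"dp": [2.5,10,0],"spin": 0.03},
  {"jaw": 255,"dp": [3.7,14,0],"spin": 0.03},
  {"jaw": 255,"dp": [4.8,18,0],"spin": 0.03},
  {"jaw": 255,"dp": [6,22,0],"spin": 0.03},
  {"jaw": 255,"dp": [7,26,0],"spin": 0.03},
  {"jaw": 255,"dp": [8,30,0],"spin": 0.03},
  {"jaw": 255,"dp": [9,33.5,0],"spin": 0.03},
  {"jaw": 255,"dp": [9.4,35,0],"spin": 0.03},
])

```text
time_s: 6.85
ee_pos: [0.5481, -0.0635, 0.2536]
tool_rot: [[0.993, -0.122, -0.002], [-0.122, -0.993, -0.001], [-0.002, 0.001, -1.0]]
contact_force: [0.4, -0.4, -2.4]
grip_width: 0.0159
grasp_force: 30.0
```

Call:
play_rows([
  {"jaw": 255,"dp": [0,0,2],"spin": 0},
  {"jaw": 255,"dp": [0,0,3],"spin": 0},
  {"jaw": 255,"dp": [0,0,3],"spin": 0},
  {"jaw": 255,"dp": [0,0,3],"spin": 0},
  {"jaw": 255,"dp": [0,0,3],"spin": 0},
])

```text
time_s: 7.48
ee_pos: [0.5493, -0.0595, 0.2253]
tool_rot: [[0.993, -0.117, 0.001], [-0.117, -0.993, -0.0], [0.001, -0.0, -1.0]]
contact_force: [-0.8, 0.3, -2.3]
grip_width: 0.0161
grasp_force: 30.0
```

```bash
python3 - <<'E'
from h import *
s=r.state();print(s['time_s'],s['ee_pos'],s['contact_force'],s['wrist_torque'],np.abs(s['qvel']).max());print(np.array(s['tool_rot']))
c=cam('wrist');cv2.imwrite('pics/w2.png',c['img'])
E
```

```text
7.475 [ 0.54930585 -0.05947575  0.22533877] [-0.7845501  0.2895313 -2.2589964] [ 0.08187122 -0.0104199  -0.03673186] 0.004057543891033766
[[ 9.93175705e-01 -1.16623040e-01  1.04165190e-03]
 [-1.16623025e-01 -9.93176250e-01 -7.48910653e-05]
 [ 1.04327795e-03 -4.71006088e-05 -9.99999455e-01]]
```

View pics/w2.png

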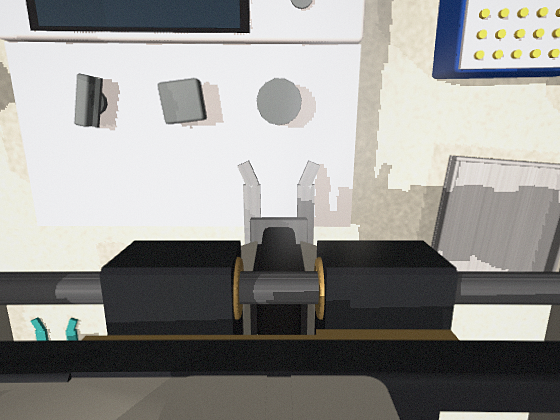

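Wrist view: fork tips at (243,165) and (317,165), round cap head centre about (279,101), square (182,101), bar (92,99). The deck's rear edge is level in the image, so the fork is parallel to the reader. Next I compute offsets in the tool frame.

```bash
cat > m2.py <<'E'
from h import *
s=r.state();p=np.array(s['ee_pos']);R=np.array(s['tool_rot']);print(s['time_s'],p)
c=cam('wrist');sd=cam('side');tp=cam('top')
def circ(c,x0,y0,x1,y1,th):
    g=cv2.cvtColor(c['img'],6);m=np.zeros_like(g);m[y0:y1,x0:x1]=g[y0:y1,x0:x1]<th
    n,l,st,ce=cv2.connectedComponentsWithStats(m);k=1+np.argmax(st[1:,4])
    cn=cv2.findContours((l==k).astype(np.uint8),0,1)[0][0]
    return ce[k],cv2.minEnclosingCircle(cn),cv2.fitEllipse(cn)
g=cv2.cvtColor(c['img'],6);print('row101',g[101,250:325:3])
w=circ(c,250,72,310,130,150);print('wrist',w)
for z in(.0675,.0725,.0775):
    q=plane(c,[w[2][0]],z)[0];print(z,q,'tool mm',(R.T@(q-p)*1000).round(1),'r',abs(plane(c,[[w[2][0][0]-22,101],[w[2][0][0]+22,101]],z)[:,1].ptp() if 0 else 0))
# fork edges in tool frame
zf=p[2]-.0847+.004
for row in(163,166,170,186,195,203,210):
    x=np.where((g[row,225:330]<205))[0]+225
    sp=np.split(x,np.where(np.diff(x)>3)[0]+1)
    sp=[a for a in sp if len(a)>4]
    print(row,[(a[0],a[-1],(R.T@(plane(c,[[a[0]-.5,row]],zf)[0]-p)*1000)[:2].round(1).tolist(),(R.T@(plane(c,[[a[-1]+.5,row]],zf)[0]-p)*1000)[:2].round(1).tolist()) for a in sp])
e=plane(c,[[60,42],[340,42]],.0525);d=e[0]-e[1];print('reader yaw',np.degrees(np.arctan2(-d[0],d[1])),'tool yaw',np.degrees(np.arctan2(R[1,0],R[0,0])))
gs=cv2.cvtColor(sd['img'],6);print('side row',gs[181,270:298]);print(gs[170:195,283])
E
python3 m2.py
```

```text
7.525 [ 0.54925674 -0.05956064  0.22530475]
row101 [238 240 200 155 154 154 154 157 152 154 154 154 155 153 158 163 165 198
 210 213 216 213 239 237 238]
wrist (array([265.14634146, 116.56097561]), ((265.5, 115.0), 10.259242057800293), ((265.18194580078125, 115.49990844726562), (4.85551118850708, 16.960189819335938), 135.64390563964844))
0.0675 [ 0.62048868 -0.05710233  0.0675    ] tool mm [ 70.3 -10.8 157.9] r 0
0.0725 [ 0.62039955 -0.05727346  0.0725    ] tool mm [ 70.2 -10.6 152.9] r 0
0.0775 [ 0.62031042 -0.05744459  0.0775    ] tool mm [ 70.2 -10.4 147.9] r 0
163 [(np.int64(241), np.int64(250), [40.3, -23.9], [40.3, -17.6]), (np.int64(307), np.int64(315), [40.3, 17.9], [40.3, 23.7])]
166 [(np.int64(238), np.int64(251), [38.4, -25.9], [38.4, -17.0]), (np.int64(306), np.int64(319), [38.4, 17.3], [38.4, 26.2])]
170 [(np.int64(239), np.int64(253), [35.9, -25.3], [35.9, -15.7]), (np.int64(304), np.int64(317), [35.8, 16.1], [35.8, 25.0])]
186 [(np.int64(243), np.int64(247), [25.5, -23.0], [25.5, -19.8]), (np.int64(251), np.int64(260), [25.5, -17.9], [25.5, -11.4]), (np.int64(301), np.int64(313), [25.5, 14.4], [25.5, 22.8])]
195 [(np.int64(243), np.int64(260), [19.6, -23.2], [19.6, -11.5]), (np.int64(297), np.int64(313), [19.6, 11.9], [19.6, 22.9])]
203 [(np.int64(244), np.int64(260), [14.3, -22.7], [14.2, -11.6]), (np.int64(297), np.int64(316), [14.2, 11.9], [14.2, 25.0]), (np.int64(322), np.int64(327), [14.2, 28.3], [14.2, 32.2])]
210 [(np.int64(244), np.int64(260), [9.5, -22.8], [9.5, -11.6]), (np.int64(297), np.int64(319), [9.5, 12.0], [9.5, 27.1]), (np.int64(323), np.int64(328), [9.5, 29.1], [9.5, 33.0])]
reader yaw -6.527032718266868 tool yaw -6.704503458120689
side row [191 190 189 190 192 175 105  77  82  89  91  89  92  90  84  75  68  65
  61  70 164 171 168 187 190 189 189 189]
[176 145 125 164 166 118 106 107 108 108 105  90  79  79  78  78  79 105
 170 192 190 189 189 189 189]
```

```bash
sed -i 's/250,72,310,130,150/250,72,310,130,182/; s/^for row in.*$/for row in ():/' m2.py; cat >> m2.py <<'E'
k=circ(sd,270,165,296,196,130);print('side',k)
# top ellipse centre in side: use left/right extents
tt=circ(tp,303,172,325,193,80);print('top',tt)
for a,b in((c,w[2][0]),(tp,tt[0])):print(plane(a,[b],.0725))
# spacing check with wrist blobs
b=circ(c,65,65,105,130,182)[0]; q2=circ(c,150,70,207,130,150);print(b,q2)
E
python3 m2.py
```

```text
7.675 [ 0.54909311 -0.05970847  0.2250339 ]
row101 [240 239 176 155 153 149 153 153 153 153 158 157 155 157 161 160 163 190
 214 213 213 214 237 235 239]
wrist (array([278.38962606, 100.7973462 ]), ((278.6764831542969, 100.9117660522461), 23.604570388793945), ((278.3973388671875, 100.80060577392578), (43.99609375, 46.114898681640625), 0.39286378026008606))
0.0675 [ 0.63045577 -0.06946708  0.0675    ] tool mm [ 81.9   0.2 157.6] r 0
0.0725 [ 0.6301976  -0.06943366  0.0725    ] tool mm [ 81.6   0.2 152.6] r 0
0.0775 [ 0.62993944 -0.06940025  0.0775    ] tool mm [ 81.3   0.2 147.6] r 0
reader yaw -6.539070615446947 tool yaw -6.717173553214674
side row [191 190 190 189 192 173 102  76  81  88  91  89  91  90  84  75  68  65
  61  70 164 171 168 188 191 189 189 189]
[176 145 125 164 166 119 105 108 108 109 105  90  78  79  79  78  78 105
 169 192 190 189 189 189 189]
side (array([282.00574713, 180.01724138]), ((280.0633239746094, 179.21615600585938), 10.136634826660156), ((281.38616943359375, 179.3914337158203), (14.719695091247559, 17.402217864990234), 95.72643280029297))
top (array([313.5, 182. ]), ((313.5, 182.0), 14.500100135803223), ((313.5, 182.0), (23.618640899658203, 24.95260238647461), 90.0))
[[ 0.6301976  -0.06943366  0.0725    ]]
[[ 0.62785141 -0.06880103  0.0725    ]]
[ 88.26939351 100.33568406] (array([180.1313253 , 103.43012048]), ((182.0, 100.0), 29.410982131958008), ((181.7586669921875, 100.47440338134766), (46.61407470703125, 50.54649353027344), 130.5423126220703))
```

```bash
python3 - <<'E'
from h import *
sd=cam('side')
for z in np.arange(.05,.09,.005): print(round(z,3),proj(sd,[[.630,-.0692,z]]).round(1), plane(sd,[[282,180]],z)[0].round(4))
E
```

```text
0.05 [[282.9 186.2]] [ 0.6528 -0.0959  0.05  ]
0.055 [[282.9 184.5]] [ 0.6469 -0.0882  0.055 ]
0.06 [[282.9 182.8]] [ 0.6411 -0.0805  0.06  ]
0.065 [[282.8 181.1]] [ 0.6353 -0.0728  0.065 ]
0.07 [[282.8 179.3]] [ 0.6295 -0.065   0.07  ]
0.075 [[282.8 177.6]] [ 0.6237 -0.0573  0.075 ]
0.08 [[282.8 175.8]] [ 0.6179 -0.0496  0.08  ]
0.085 [[282.7 174.1]] [ 0.6121 -0.0419  0.085 ]
```

Call:
play_rows([
  {"jaw": 255,"dp": [0,0,1.5],"spin": 0},
  {"jaw": 255,"dp": [0,0,4],"spin": 0},
  {"jaw": 255,"dp": [0,0,6],"spin": 0},
  {"jaw": 255,"dp": [0,0,7.5],"spin": 0},
  {"jaw": 255,"dp": [0,0,8.1],"spin": 0},
  {"jaw": 255,"dp": [0,0,8.1],"spin": 0},
  {"jaw": 255,"dp": [0,0,8.1],"spin": 0},
])

```text
time_s: 8.75
ee_pos: [0.5495, -0.0597, 0.1444]
tool_rot: [[0.993, -0.117, 0.001], [-0.117, -0.993, -0.0], [0.001, -0.0, -1.0]]
contact_force: [-0.1, -0.6, -1.4]
grip_width: 0.0159
grasp_force: 30.0
```

Call:
play_rows([
  {"jaw": 255,"dp": [0,0,0.15],"spin": 0},
  {"jaw": 255,"dp": [0,0,0.3],"spin": 0},
  {"jaw": 255,"dp": [0,0,0.4],"spin": 0},
  {"jaw": 255,"dp": [0,0,0.4],"spin": 0},
])

```text
time_s: 9.25
ee_pos: [0.5489, -0.0598, 0.1396]
tool_rot: [[0.993, -0.117, -0.0], [-0.117, -0.993, -0.0], [-0.0, 0.0, -1.0]]
contact_force: [-0.4, 0.3, -0.9]
grip_width: 0.0158
grasp_force: 30.0
```

Call:
play_rows([
  {"jaw": 255,"dp": [0,0,0.05],"spin": 0},
  {"jaw": 255,"dp": [0,0,0.1],"spin": 0},
  {"jaw": 255,"dp": [0,0,0.1],"spin": 0},
])

```text
time_s: 9.62
ee_pos: [0.549, -0.0597, 0.1387]
tool_rot: [[0.993, -0.117, -0.0], [-0.117, -0.993, -0.0], [-0.0, 0.0, -1.0]]
contact_force: [0.5, 0.5, -1.8]
grip_width: 0.0159
grasp_force: 30.0
```

Call:
play_rows([
  {"jaw": 255,"dp": [0,0,0.05],"spin": 0},
  {"jaw": 255,"dp": [0,0,0.1],"spin": 0},
  {"jaw": 255,"dp": [0,0,0.1],"spin": 0},
])

```text
time_s: 10.0
ee_pos: [0.5491, -0.0598, 0.1382]
tool_rot: [[0.993, -0.117, 0.0], [-0.117, -0.993, -0.0], [0.0, 0.0, -1.0]]
contact_force: [-1.7, -0.3, 4.6]
grip_width: 0.0158
grasp_force: 30.0
```

```bash
python3 - <<'E'
from h import *
s=r.state();print(s['time_s'],s['ee_pos'],s['contact_force'],s['wrist_torque'])
E
```

```text
10.0 [ 0.5490773  -0.05977768  0.13816304] [-1.68278608 -0.29158459  4.63102838] [ 0.08786941  0.50734034 -0.0299741 ]
```

Call:
play_rows([
  {"jaw": 255,"dp": [0,0,-0.05],"spin": 0},
  {"jaw": 255,"dp": [0.5,0,-0.05],"spin": 0},
  {"jaw": 255,"dp": [1.2,0,-0.05],"spin": 0},
  {"jaw": 255,"dp": [2,0.01,-0.05],"spin": 0},
  {"jaw": 255,"dp": [2.6,0.01,-0.05],"spin": 0},
  {"jaw": 255,"dp": [3,0.01,-0.05],"spin": 0},
  {"jaw": 255,"dp": [3,0.01,-0.05],"spin": 0},
  {"jaw": 255,"dp": [3,0.01,-0.05],"spin": 0},
])

```text
time_s: 11.0
ee_pos: [0.5782, -0.0633, 0.1382]
tool_rot: [[0.993, -0.117, -0.001], [-0.117, -0.993, -0.0], [-0.001, 0.0, -1.0]]
contact_force: [-3.6, 0.1, 5.1]
grip_width: 0.0162
grasp_force: 30.0
```

```bash
python3 m2.py | head -8;  python3 - <<'E'
from h import *
s=r.state();print(s['time_s'],s['ee_pos'],s['contact_force'],s['wrist_torque'])
c=cam('wrist');cv2.imwrite('pics/w3.png',c['img'])
E
```

```text
11.0 [ 0.57819027 -0.06331012  0.13819824]
row101 [238 239 237 238 239 240 239 238 239 238 239 237 236 239 239 237 235 238
 236 237 235 237 237 237 238]
wrist (array([277.95540309, 123.19725557]), ((277.5, 128.0), 25.519699096679688), ((277.7657165527344, 122.959228515625), (14.96269702911377, 54.55030059814453), 89.83638763427734))
0.0675 [ 0.64263897 -0.07066365  0.0675    ] tool mm [65.  -0.3 70.6] r 0
0.0725 [ 0.64268159 -0.07067373  0.0725    ] tool mm [65.  -0.2 65.6] r 0
0.0775 [ 0.64272421 -0.07068382  0.0775    ] tool mm [65.  -0.2 60.6] r 0
reader yaw -6.539611185901424 tool yaw -6.719408554260824
11.15 [ 0.57819199 -0.06331794  0.13819328] [-4.46412959  0.8265391   5.85026794] [ 0.22228398  1.13209194 -0.02032562]Traceback (most recent call last):
  File "m2.py", line 27, in <module>
    b=circ(c,65,65,105,130,182)[0]; q2=circ(c,150,70,207,130,150);print(b,q2)
      ~~~~^^^^^^^^^^^^^^^^^^^^^
  File "m2.py", line 8, in circ
    return ce[k],cv2.minEnclosingCircle(cn),cv2.fitEllipse(cn)
                                            ~~~~~~~~~~~~~~^^^^
cv2.error: OpenCV(4.12.0) /io/opencv/modules/imgproc/src/shapedescr.cpp:361: error: (-201:Incorrect size of input array) There should be at least 5 points to fit the ellipse in function 'fitEllipseNoDirect'
```

View pics/w3.png

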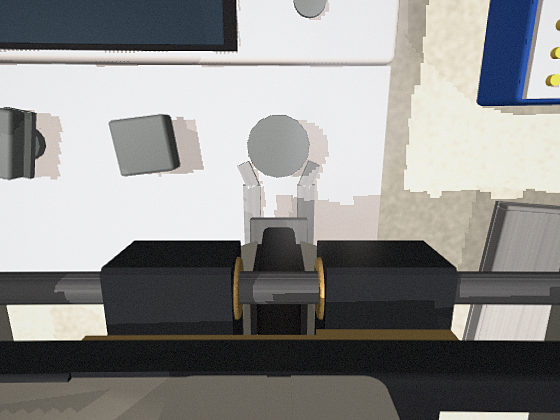

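Cap head at (278,147), fork tips at (243,165) and (318,165), straddling it symmetrically. Deck contact is heavier than needed, so I'll lighten it, then check the lateral offset.

Call:
play_rows([
  {"jaw": 255,"dp": [0,0,-0.04],"spin": 0},
  {"jaw": 255,"dp": [0,0,-0.04],"spin": 0},
])

```text
time_s: 11.45
ee_pos: [0.579, -0.0634, 0.1384]
tool_rot: [[0.993, -0.117, 0.0], [-0.117, -0.993, -0.0], [0.0, -0.0, -1.0]]
contact_force: [-0.2, 1.1, -2.0]
grip_width: 0.0156
grasp_force: 30.0
```

```bash
cat > m3.py <<'E'
from h import *
s=r.state();p=np.array(s['ee_pos']);R=np.array(s['tool_rot']);print(s['time_s'],p,s['contact_force'],s['wrist_torque'])
c=cam('wrist');g=cv2.cvtColor(c['img'],6)
m=np.zeros_like(g);m[100:184,240:305]=g[100:184,240:305]<182
m=cv2.morphologyEx(m,cv2.MORPH_OPEN,np.ones((19,19),np.uint8))
y,x=np.where(m);print(x.min(),x.max(),y.min(),y.max())
uv=[(x.min()+x.max())/2,y.min()+(x.max()-x.min())/2]
q=plane(c,[uv],.076)[0];print(uv,q,'tool mm',(R.T@(q-p)*1000).round(1))
E
python3 m3.py
```

```text
11.45 [ 0.57903817 -0.06344195  0.13841292] [-0.17376213  1.0762852  -2.01884063] [0.04983957 0.01721658 0.00190612]
249 304 118 176
[np.float64(276.5), np.float64(145.5)] [ 0.63130674 -0.06862018  0.076     ] tool mm [52.5 -1.  62.4]
```

Call:
play_rows([
  {"jaw": 255,"dp": [0.3,0,0.02],"spin": 0},
  {"jaw": 255,"dp": [0.9,0,0.02],"spin": 0},
  {"jaw": 255,"dp": [1.6,0,0.02],"spin": 0},
  {"jaw": 255,"dp": [2.3,0,0.02],"spin": 0},
  {"jaw": 255,"dp": [2.8,0,0.02],"spin": 0},
  {"jaw": 255,"dp": [3.2,0,0.02],"spin": 0},
  {"jaw": 255,"dp": [3.4,0,0.02],"spin": 0},
  {"jaw": 255,"dp": [3.4,0,0.02],"spin": 0},
])

```text
time_s: 12.5
ee_pos: [0.6125, -0.0673, 0.1384]
tool_rot: [[0.993, -0.117, -0.0], [-0.117, -0.993, -0.0], [-0.0, 0.0, -1.0]]
contact_force: [0.2, 0.2, -1.3]
grip_width: 0.0157
grasp_force: 30.0
```

```bash
sed -i 's/240:305/235:318/g' m3.py; python3 m3.py; python3 -c "
from h import *
cv2.imwrite('pics/w4.png',cam('wrist')['img'])"
```

```text
12.5 [ 0.61250508 -0.0673063   0.13837926] [ 0.2079776   0.23108863 -1.31164943] [ 0.03246041 -0.07147703  0.00490947]Traceback (most recent call last):
  File "m3.py", line 6, in <module>
    y,x=np.where(m);print(x.min(),x.max(),y.min(),y.max())
                          ~~~~~^^
    return umr_minimum(a, axis, None, out, keepdims, initial, where)
ValueError: zero-size array to reduction operation minimum which has no identity
```

View pics/w4.png

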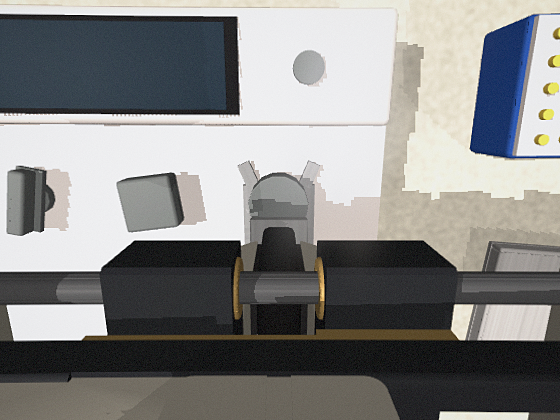

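The cap head, top edge (278,173), sits centred between the tines and partly under the rail, with no side force. I'll creep forward to the neck.

Call:
play_rows([
  {"jaw": 255,"dp": [0.2,0,0.01],"spin": 0},
  {"jaw": 255,"dp": [0.4,0,0.01],"spin": 0},
  {"jaw": 255,"dp": [0.6,0,0.01],"spin": 0},
  {"jaw": 255,"dp": [0.6,0,0.01],"spin": 0},
])

```text
time_s: 13.1
ee_pos: [0.6186, -0.068, 0.1383]
tool_rot: [[0.993, -0.117, 0.0], [-0.117, -0.993, -0.0], [0.0, 0.0, -1.0]]
contact_force: [-0.0, -0.4, -1.0]
grip_width: 0.0157
grasp_force: 30.0
```

Call:
play_rows([
  {"jaw": 255,"dp": [0.05,0,0],"spin": 0},
  {"jaw": 255,"dp": [0.1,0,0],"spin": 0},
  {"jaw": 255,"dp": [0.1,0,0],"spin": 0},
])

```text
time_s: 13.48
ee_pos: [0.6195, -0.0681, 0.1383]
tool_rot: [[0.993, -0.117, 0.0], [-0.117, -0.993, -0.0], [0.0, 0.0, -1.0]]
contact_force: [0.6, -0.1, -2.7]
grip_width: 0.0159
grasp_force: 30.0
```

Call:
play_rows([
  {"jaw": 255,"dp": [0.05,0,0],"spin": 0},
  {"jaw": 255,"dp": [0.05,0,0],"spin": 0},
])

```text
time_s: 13.72
ee_pos: [0.62, -0.0682, 0.1383]
tool_rot: [[0.993, -0.117, 0.0], [-0.117, -0.993, -0.0], [0.0, 0.0, -1.0]]
contact_force: [-0.4, -0.8, -1.5]
grip_width: 0.0162
grasp_force: 30.0
```

Call:
play_rows([
  {"jaw": 255,"dp": [0.05,0,0],"spin": 0},
  {"jaw": 255,"dp": [0.05,0,0],"spin": 0},
])

```text
time_s: 13.98
ee_pos: [0.6205, -0.0683, 0.1383]
tool_rot: [[0.993, -0.117, -0.0], [-0.117, -0.993, -0.0], [-0.0, 0.0, -1.0]]
contact_force: [0.3, 0.4, -1.0]
grip_width: 0.0159
grasp_force: 30.0
```

Call:
play_rows([
  {"jaw": 255,"dp": [0.04,0,0],"spin": 0},
  {"jaw": 255,"dp": [0.04,0,0],"spin": 0},
])

```text
time_s: 14.22
ee_pos: [0.6209, -0.0683, 0.1383]
tool_rot: [[0.993, -0.117, 0.0], [-0.117, -0.993, -0.0], [0.0, 0.0, -1.0]]
contact_force: [-1.0, 0.0, -1.8]
grip_width: 0.0155
grasp_force: 30.0
```

Call:
play_rows([
  {"jaw": 255,"dp": [0.04,0,0],"spin": 0},
  {"jaw": 255,"dp": [0.04,0,0],"spin": 0},
])

```text
time_s: 14.48
ee_pos: [0.6213, -0.0684, 0.1383]
tool_rot: [[0.993, -0.117, 0.0], [-0.117, -0.993, -0.0], [0.0, 0.0, -1.0]]
contact_force: [0.3, 0.8, -1.9]
grip_width: 0.0157
grasp_force: 30.0
```

Call:
play_rows([
  {"jaw": 255,"dp": [0.03,0,0],"spin": 0},
  {"jaw": 255,"dp": [0.03,0,0],"spin": 0},
])

```text
time_s: 14.72
ee_pos: [0.6214, -0.0684, 0.1383]
tool_rot: [[0.993, -0.117, -0.0], [-0.117, -0.993, -0.0], [-0.0, 0.0, -1.0]]
contact_force: [0.2, -0.4, -1.2]
grip_width: 0.016
grasp_force: 30.0
```

Call:
play_rows([
  {"jaw": 255,"dp": [0.03,0,0],"spin": 0},
  {"jaw": 255,"dp": [0.03,0,0],"spin": 0},
])

```text
time_s: 14.98
ee_pos: [0.6216, -0.0684, 0.1383]
tool_rot: [[0.993, -0.117, -0.001], [-0.117, -0.993, -0.0], [-0.001, 0.0, -1.0]]
contact_force: [-2.0, -0.4, -0.6]
grip_width: 0.016
grasp_force: 30.0
```

Call:
play_rows([
  {"jaw": 255,"dp": [0.01,0,0],"spin": 0},
  {"jaw": 255,"dp": [0.01,0,0],"spin": 0},
])

```text
time_s: 15.22
ee_pos: [0.6217, -0.0684, 0.1382]
tool_rot: [[0.993, -0.117, -0.001], [-0.117, -0.993, -0.0], [-0.001, 0.0, -1.0]]
contact_force: [-2.9, 1.3, 0.4]
grip_width: 0.0161
grasp_force: 30.0
```

```bash
python3 - <<'E'
from h import *
for i in range(4):
    s=r.state();print(s['time_s'],s['ee_pos'].round(5) if hasattr(s['ee_pos'],'round') else s['ee_pos'],s['contact_force'],s['wrist_torque']);cam('side')
E
```

```text
15.225 [ 0.62167 -0.06842  0.13825] [-2.92078912  1.32948144  0.35771838] [ 0.11118091  0.77074612 -0.03561712]
15.275 [ 0.62167 -0.06842  0.13825] [-2.96116241 -0.7390927  -0.06413006] [ 0.12704271  0.76311927 -0.03669524]
15.325 [ 0.62168 -0.06842  0.13823] [-3.4826376  -0.27098864  0.25986524] [ 0.17494699  0.83757189 -0.01357974]
15.375 [ 0.62169 -0.06844  0.13826] [-2.91367322  0.53206819 -0.2001607 ] [ 0.19160869  0.87971658 -0.01763557]
```

Call:
play_rows([
  {"jaw": 255,"dp": [0,0,-0.08],"spin": 0},
  {"jaw": 255,"dp": [0,0,-0.16],"spin": 0},
  {"jaw": 255,"dp": [0,0,-0.24],"spin": 0},
  {"jaw": 255,"dp": [0,0,-0.3],"spin": 0},
  {"jaw": 255,"dp": [0,0,-0.36],"spin": 0},
  {"jaw": 255,"dp": [0,0,-0.42],"spin": 0},
])

```text
time_s: 16.18
ee_pos: [0.6217, -0.0685, 0.1421]
tool_rot: [[0.993, -0.117, -0.001], [-0.117, -0.993, 0.0], [-0.001, 0.0, -1.0]]
contact_force: [0.5, 0.6, -11.0]
grip_width: 0.0161
grasp_force: 30.0
```

Call:
play_rows([
  {"jaw": 255,"dp": [0,0,-0.05],"spin": 0},
  {"jaw": 255,"dp": [0,0,-0.1],"spin": 0},
  {"jaw": 255,"dp": [0,0,-0.15],"spin": 0},
  {"jaw": 255,"dp": [0,0,-0.2],"spin": 0},
  {"jaw": 255,"dp": [0,0,-0.2],"spin": 0},
])

```text
time_s: 16.8
ee_pos: [0.6223, -0.0685, 0.1451]
tool_rot: [[0.993, -0.117, 0.001], [-0.117, -0.993, -0.0], [0.001, 0.0, -1.0]]
contact_force: [-1.1, 0.8, -4.8]
grip_width: 0.016
grasp_force: 30.0
```

Call:
play_rows([
  {"jaw": 255,"dp": [0,0,-0.2],"spin": 0},
  {"jaw": 255,"dp": [0,0,-0.4],"spin": 0},
  {"jaw": 255,"dp": [0,0,-0.7],"spin": 0},
  {"jaw": 255,"dp": [0,0,-1.0],"spin": 0},
  {"jaw": 255,"dp": [0,0,-1.4],"spin": 0},
  {"jaw": 255,"dp": [0,0,-1.8],"spin": 0},
  {"jaw": 255,"dp": [0,0,-2.3],"spin": 0},
  {"jaw": 255,"dp": [0,0,-2.8],"spin": 0},
  {"jaw": 255,"dp": [0,0,-3.2],"spin": 0},
  {"jaw": 255,"dp": [0,0,-3.2],"spin": 0},
])

```text
time_s: 18.05
ee_pos: [0.6222, -0.0685, 0.1769]
tool_rot: [[0.993, -0.117, 0.001], [-0.117, -0.993, -0.0], [0.001, 0.0, -1.0]]
contact_force: [0.0, -0.1, -2.5]
grip_width: 0.0159
grasp_force: 30.0
```

```bash
python3 - <<'E'
from h import *
s=r.state();print(s['time_s'],s['ee_pos'],s['contact_force'],s['wrist_torque'])
c=cam('wrist');sd=cam('side')
can=np.zeros((420,800,3),np.uint8);can[:,:400]=c['img'][:,80:480];can[:400,400:800]=cv2.resize(sd['img'][110:210,220:320],None,fx=4,fy=4,interpolation=2)
cv2.imwrite('pics/pop.png',can)
E
```

```text
18.05 [ 0.62215568 -0.06845102  0.176915  ] [ 0.03389919 -0.14425371 -2.49966756] [0.06707586 0.0069649  0.02303451]
```

View pics/pop.png

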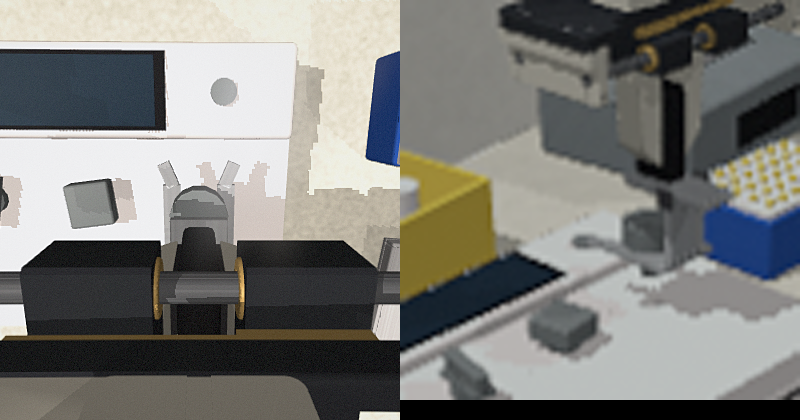

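The round cap hangs on the fork, seen in the wrist pane at (200,200) and with its stem below the fork at side-crop (650,265). Square and bar caps are still seated. Now I carry it smoothly to the tray.

Call:
play_rows([
  {"jaw": 255,"dp": [-0.14,0.26,-0.2],"spin": 0},
  {"jaw": 255,"dp": [-0.42,0.79,-0.5],"spin": 0},
  {"jaw": 255,"dp": [-0.85,1.58,-0.9],"spin": 0},
  {"jaw": 255,"dp": [-1.4,2.6,-1.3],"spin": 0},
  {"jaw": 255,"dp": [-2.1,3.9,-1.7],"spin": 0},
  {"jaw": 255,"dp": [-2.8,5.2,-2.0],"spin": 0},
  {"jaw": 255,"dp": [-3.5,6.5,-2.2],"spin": 0},
  {"jaw": 255,"dp": [-4.2,7.8,-2.4],"spin": 0},
  {"jaw": 255,"dp": [-4.9,9.1,-2.5],"spin": 0},
  {"jaw": 255,"dp": [-5.6,10.4,-2.5],"spin": 0},
])

```text
time_s: 19.4
ee_pos: [0.5536, -0.166, 0.2016]
tool_rot: [[0.993, -0.117, 0.0], [-0.117, -0.993, -0.0], [0.0, 0.0, -1.0]]
contact_force: [-1.1, 0.1, -2.2]
grip_width: 0.0162
grasp_force: 30.0
```

Call:
play_rows([
  {"jaw": 255,"dp": [-0.7,1.3,0],"spin": 0},
  {"jaw": 255,"dp": [-1.4,2.6,0],"spin": 0},
  {"jaw": 255,"dp": [-2.1,3.9,0],"spin": 0},
  {"jaw": 255,"dp": [-2.8,5.2,0],"spin": 0},
  {"jaw": 255,"dp": [-3.5,6.5,0],"spin": 0},
  {"jaw": 255,"dp": [-4.2,7.8,0],"spin": 0},
  {"jaw": 255,"dp": [-4.9,9.1,0],"spin": 0},
  {"jaw": 255,"dp": [-5.5,10.3,0],"spin": 0},
  {"jaw": 255,"dp": [-6.0,11.3,0],"spin": 0},
  {"jaw": 255,"dp": [-6.4,12.1,0],"spin": 0},
])

```text
time_s: 20.65
ee_pos: [0.4761, -0.2785, 0.2016]
tool_rot: [[0.993, -0.117, 0.0], [-0.117, -0.993, -0.0], [0.0, 0.0, -1.0]]
contact_force: [-0.1, -0.3, -1.8]
grip_width: 0.0158
grasp_force: 30.0
```

Call:
play_rows([
  {"jaw": 255,"dp": [-0.3,0.5,0],"spin": 0},
  {"jaw": 255,"dp": [-0.5,0.9,0],"spin": 0},
  {"jaw": 255,"dp": [-0.6,1.1,0],"spin": 0},
  {"jaw": 255,"dp": [-0.6,1.1,0],"spin": 0},
  {"jaw": 255,"dp": [-0.6,1.1,0],"spin": 0},
])

```text
time_s: 21.28
ee_pos: [0.4694, -0.2878, 0.2016]
tool_rot: [[0.993, -0.117, 0.0], [-0.117, -0.993, 0.0], [0.0, -0.0, -1.0]]
contact_force: [-0.6, 0.5, -2.4]
grip_width: 0.0158
grasp_force: 30.0
```

```bash
python3 - <<'E'
from h import *
s=r.state();print(s['time_s'],s['ee_pos'],s['contact_force'],s['wrist_torque'])
c=cam('wrist')
cv2.imwrite('pics/tray.png',c['img'])
E
```

```text
21.275 [ 0.46940735 -0.28777748  0.20155344] [-0.60499439  0.48041723 -2.36017241] [ 0.06183886 -0.00681004 -0.04506193]
```

View pics/tray.png

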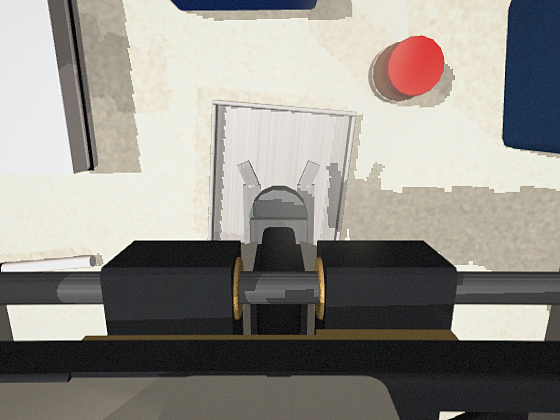

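The cap is still on the fork at (278,205). The tray's far corners are at (213,102) and (356,112). I check placement.

```bash
python3 - <<'E'
from h import *
s=r.state();p=np.array(s['ee_pos']);R=np.array(s['tool_rot'])
c=cam('wrist')
P=plane(c,[[213,101],[356,112],[208,225]],.016)
for q in P: print(q,(R.T@(q-p)*1000).round(1))
print(np.linalg.norm(P[0]-P[1]))
E
```

```text
[ 0.55869076 -0.23962501  0.016     ] [ 83.1 -58.2 185.5]
[ 0.53434921 -0.36593203  0.016     ] [ 73.6  70.  185.5]
[ 0.4450087  -0.21579438  0.016     ] [-32.6 -68.7 185.5]
0.1286311593128316
```

Call:
play_rows([
  {"jaw": 255,"dp": [0,0,0.3],"spin": 0},
  {"jaw": 255,"dp": [0,0,1.0],"spin": 0},
  {"jaw": 255,"dp": [0,0,2.0],"spin": 0},
  {"jaw": 255,"dp": [0,0,3.3],"spin": 0},
  {"jaw": 255,"dp": [0,0,4.6],"spin": 0},
  {"jaw": 255,"dp": [0,0,5.9],"spin": 0},
  {"jaw": 255,"dp": [0,0,7.1],"spin": 0},
  {"jaw": 255,"dp": [0,0,8.1],"spin": 0},
  {"jaw": 255,"dp": [0,0,8.7],"spin": 0},
  {"jaw": 255,"dp": [0,0,8.9],"spin": 0},
])

```text
time_s: 22.62
ee_pos: [0.4691, -0.2881, 0.1122]
tool_rot: [[0.993, -0.117, -0.0], [-0.117, -0.993, 0.0], [-0.0, -0.0, -1.0]]
contact_force: [-0.7, 0.3, -2.7]
grip_width: 0.0161
grasp_force: 30.0
```

Call:
play_rows([
  {"jaw": 255,"dp": [0,0,0.1],"spin": 0},
  {"jaw": 255,"dp": [0,0,0.2],"spin": 0},
  {"jaw": 255,"dp": [0,0,0.3],"spin": 0},
  {"jaw": 255,"dp": [0,0,0.4],"spin": 0},
  {"jaw": 255,"dp": [0,0,0.5],"spin": 0},
  {"jaw": 255,"dp": [0,0,0.6],"spin": 0},
  {"jaw": 255,"dp": [0,0,0.7],"spin": 0},
  {"jaw": 255,"dp": [0,0,0.8],"spin": 0},
  {"jaw": 255,"dp": [0,0,0.9],"spin": 0},
  {"jaw": 255,"dp": [0,0,1.0],"spin": 0},
])

```text
time_s: 23.88
ee_pos: [0.4692, -0.2881, 0.1025]
tool_rot: [[0.993, -0.117, -0.0], [-0.117, -0.993, -0.0], [-0.0, 0.0, -1.0]]
contact_force: [0.4, -0.8, -0.9]
grip_width: 0.0159
grasp_force: 30.0
```

Weight on the wrist has dropped slightly, as expected with the stem now standing on the tray floor. I continue slowly.

Call:
play_rows([
  {"jaw": 255,"dp": [0,0,0.1],"spin": 0},
  {"jaw": 255,"dp": [0,0,0.2],"spin": 0},
  {"jaw": 255,"dp": [0,0,0.3],"spin": 0},
  {"jaw": 255,"dp": [0,0,0.4],"spin": 0},
  {"jaw": 255,"dp": [0,0,0.5],"spin": 0},
  {"jaw": 255,"dp": [0,0,0.6],"spin": 0},
  {"jaw": 255,"dp": [0,0,0.7],"spin": 0},
  {"jaw": 255,"dp": [0,0,0.8],"spin": 0},
  {"jaw": 255,"dp": [0,0,0.9],"spin": 0},
  {"jaw": 255,"dp": [0,0,1.0],"spin": 0},
])

```text
time_s: 25.12
ee_pos: [0.4692, -0.2881, 0.0925]
tool_rot: [[0.993, -0.117, 0.0], [-0.117, -0.993, -0.0], [0.0, 0.0, -1.0]]
contact_force: [-0.1, -0.7, -2.3]
grip_width: 0.016
grasp_force: 30.0
```

```bash
python3 - <<'E'
from h import *
s=r.state();print(s['time_s'],s['ee_pos'],s['contact_force'],s['wrist_torque'])
E
```

```text
25.125 [ 0.46918179 -0.28809965  0.09245706] [-0.07896428 -0.65605767 -2.34719855] [0.04844748 0.03166635 0.0209783 ]
```

Call:
play_rows([
  {"jaw": 255,"dp": [0,0,0.07],"spin": 0},
  {"jaw": 255,"dp": [0,0,0.14],"spin": 0},
  {"jaw": 255,"dp": [0,0,0.2],"spin": 0},
  {"jaw": 255,"dp": [0,0,0.25],"spin": 0},
  {"jaw": 255,"dp": [0,0,0.25],"spin": 0},
])

```text
time_s: 25.75
ee_pos: [0.4692, -0.2881, 0.09]
tool_rot: [[0.993, -0.117, -0.0], [-0.117, -0.993, -0.0], [-0.0, 0.0, -1.0]]
contact_force: [0.4, 0.1, -2.0]
grip_width: 0.0156
grasp_force: 30.0
```

Call:
play_rows([
  {"jaw": 255,"dp": [0,0,0.05],"spin": 0},
  {"jaw": 255,"dp": [0,0,0.05],"spin": 0},
])

```text
time_s: 26.0
ee_pos: [0.4691, -0.2881, 0.0895]
tool_rot: [[0.993, -0.117, -0.0], [-0.117, -0.993, 0.0], [-0.0, 0.0, -1.0]]
contact_force: [0.5, -0.1, -2.2]
grip_width: 0.0162
grasp_force: 30.0
```

Call:
play_rows([
  {"jaw": 255,"dp": [0,0,0.04],"spin": 0},
  {"jaw": 255,"dp": [0,0,0.04],"spin": 0},
])

```text
time_s: 26.25
ee_pos: [0.4692, -0.2881, 0.0891]
tool_rot: [[0.993, -0.117, -0.0], [-0.117, -0.993, -0.0], [-0.0, 0.0, -1.0]]
contact_force: [-0.1, -0.2, -1.2]
grip_width: 0.0159
grasp_force: 30.0
```

Call:
play_rows([
  {"jaw": 255,"dp": [0,0,0.04],"spin": 0},
  {"jaw": 255,"dp": [0,0,0.04],"spin": 0},
])

```text
time_s: 26.5
ee_pos: [0.4692, -0.2881, 0.0887]
tool_rot: [[0.993, -0.117, -0.0], [-0.117, -0.993, -0.0], [0.0, 0.0, -1.0]]
contact_force: [0.0, 0.4, -1.5]
grip_width: 0.0159
grasp_force: 30.0
```

Call:
play_rows([
  {"jaw": 255,"dp": [0,0,0.03],"spin": 0},
  {"jaw": 255,"dp": [0,0,0.03],"spin": 0},
])

```text
time_s: 26.75
ee_pos: [0.4693, -0.2881, 0.0887]
tool_rot: [[0.993, -0.117, 0.0], [-0.117, -0.993, -0.0], [0.0, 0.0, -1.0]]
contact_force: [-0.7, 1.2, 2.9]
grip_width: 0.0164
grasp_force: 30.0
```

Call:
play_rows([
  {"jaw": 255,"dp": [0,0,-0.03],"spin": 0},
  {"jaw": 200,"dp": [0,0,-0.03],"spin": 0},
  {"jaw": 180,"dp": [0,0,-0.03],"spin": 0},
  {"jaw": 160,"dp": [0,0,-0.03],"spin": 0},
  {"jaw": 130,"dp": [0,0,-0.03],"spin": 0},
  {"jaw": 100,"dp": [0,0,-0.03],"spin": 0},
  {"jaw": 100,"dp": [0,0,-0.03],"spin": 0},
  {"jaw": 100,"dp": [0,0,-0.03],"spin": 0},
])

```text
time_s: 27.75
ee_pos: [0.4692, -0.2881, 0.0887]
tool_rot: [[0.993, -0.117, -0.0], [-0.117, -0.993, -0.0], [-0.0, 0.0, -1.0]]
contact_force: [0.4, 1.0, 0.4]
grip_width: 0.0558
grasp_force: 0.0
```

Call:
play_rows([
  {"jaw": 100,"dp": [0,0,-0.5],"spin": 0},
  {"jaw": 100,"dp": [0,0,-2],"spin": 0},
  {"jaw": 100,"dp": [0,0,-4],"spin": 0},
  {"jaw": 100,"dp": [0,0,-7],"spin": 0},
  {"jaw": 100,"dp": [0,0,-10],"spin": 0},
  {"jaw": 100,"dp": [0,0,-13],"spin": 0},
  {"jaw": 100,"dp": [0,0,-15.5],"spin": 0},
  {"jaw": 100,"dp": [0,0,-17],"spin": 0},
  {"jaw": 100,"dp": [0,0,-17],"spin": 0},
  {"jaw": 100,"dp": [0,0,-17],"spin": 0},
])

```text
time_s: 29.0
ee_pos: [0.4687, -0.2879, 0.2579]
tool_rot: [[0.993, -0.117, -0.001], [-0.117, -0.993, 0.001], [-0.001, -0.0, -1.0]]
contact_force: [0.0, 1.1, 0.8]
grip_width: 0.0558
grasp_force: 0.0
```

```bash
python3 - <<'E'
from h import *
s=r.state();print(s['time_s'],s['ee_pos'],s['contact_force'],s['grip_width'])
c=cam('wrist');g=cv2.cvtColor(c['img'],6)
H=np.array([.4693,-.2881]);X=np.array([.993,-.117]);Y=np.array([.117,.993])
# handle top (dark), expected pixel
hp=proj(c,[[*H,.116]])[0];cp=proj(c,[[*(H+X*.009),.0425]])[0];print('exp handle',hp,'cap',cp)
m=(g<95).astype(np.uint8);n,l,st,ce=cv2.connectedComponentsWithStats(m);k=l[int(hp[1]),int(hp[0])];print('handle blob',st[k])
cn=cv2.findContours((l==k).astype(np.uint8),0,1)[0][0];print(cv2.minAreaRect((plane(c,cn.reshape(-1,2),.116)[:,:2]*1000).astype(np.float32)))
# coarse gray map in front of the handle along axis
for x in range(60,-1,-4): print(x,[int(g[int(v),int(u)]) for u,v in proj(c,[[*(H+X*x/1000+Y*y/1000),.0425] for y in range(32,-33,-8)])])
# side view check of handle
sd=cam('side');gs=cv2.cvtColor(sd['img'],6);q=proj(sd,[[*H,.116],[*H,.086],[*H,.058],[*(H+X*.009),.03]]);print(q,[int(gs[int(v),int(u)]) for u,v in q])
for n_,p in(('sq',(.6375,.008)),('bar',(.6466,.0839)),('round',(.6301,-.0692))):
    tp=cam('top');gt=cv2.cvtColor(tp['img'],6);u,v=proj(tp,[[*p,.074]])[0].astype(int);print(n_,gt[v-1:v+2,u-1:u+2].mean())
E
```

```text
29.0 [ 0.4687104  -0.28787125  0.25790009] [0.0384256  1.10752474 0.76650117] 0.05578060509347091
exp handle [278.47810567 201.83016028] cap [278.45304281 177.07563869]
handle blob [269 175  20  45 820]
((473.0760192871094, -288.583251953125), (15.736031532287598, 37.4400520324707), 83.67422485351562)
60 [221, 219, 210, 213, 218, 215, 217, 220, 213]
56 [206, 217, 208, 212, 220, 218, 219, 222, 211]
52 [206, 205, 210, 212, 222, 215, 216, 219, 208]
48 [206, 199, 210, 212, 219, 217, 211, 221, 211]
44 [208, 200, 196, 219, 216, 213, 195, 217, 215]
40 [200, 202, 174, 199, 213, 213, 161, 177, 213]
36 [201, 206, 176, 204, 215, 207, 186, 221, 205]
32 [202, 204, 175, 205, 215, 193, 183, 210, 205]
28 [199, 204, 165, 212, 219, 213, 191, 163, 210]
24 [209, 204, 172, 62, 137, 99, 139, 159, 208]
20 [205, 202, 172, 136, 138, 147, 139, 156, 157]
16 [204, 198, 175, 132, 135, 142, 114, 161, 160]
12 [199, 201, 111, 182, 173, 194, 99, 164, 162]
8 [201, 196, 127, 191, 57, 54, 143, 165, 156]
4 [195, 200, 146, 142, 55, 64, 141, 157, 156]
0 [195, 197, 172, 16, 56, 67, 139, 158, 155]
[[379.33952178 149.56127711]
 [378.24563925 159.74975777]
 [377.23914315 169.03321075]
 [373.5034298  177.11252475]] [25, 14, 12, 82]
sq 74.11111111111111
bar 75.55555555555556
round 94.88888888888889
```

```bash
python3 -c "
from workcell import r
print(r.finish_job())"
```

```text
the job is handed in; nothing more can be done
None
```

The round cap was pulled from its port with the fork puller, and puller and cap now stand upright in the tray; the job was handed in at about 29 s, with that final state checked by pixel measurements only because all 10 picture views were already used.

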